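# Put two tins away in the covered tin rack

### The job

Lift the white cover off the tin rack by its wooden handle and set it down the right way up on clear worktop, without dropping it. Then put the two loose tins away, one in each empty bay: slide them upright along the worktop without picking them up, until each is fully home against the back of its bay. Leave the tin that is already in the rack, and the pepper mill, salt shaker and kitchen timer, where they are.

Things in the scene. Friction and masses are not known exactly. Their poses are not given: they have to be found in the camera images.
- rack: Fixed light-wood rack, under the cover at first; three bays in a row, open at front (-x), top and bottom. Origin on the worktop at a home tin's centre in the middle bay; x points to the back, z up. Bay centres y = -103, 0, 103 mm; bays 93 wide between dividers 10 thick, 46 high, round noses from x = -22. Back board's inner face x = 44, outer 56, 50 high; 319 long.
- pad_a: Thin round dark rubber pad (68 mm across, 1 mm, flush: nothing catches on it) on the worktop in one of the empty bays, fixed. Origin at worktop level where the centre of a tin fully home in that bay stands; axes as the rack's.
- pad_b: The same pad in the other empty bay.
- cover: Loose white enamelled cover, an upside-down tray, 124 x 337 x 56 mm outside, 4 mm walls, 0.35 to 0.55 kg, standing over the rack with 5 mm play at each end and closing the bays' fronts. It must rise 55 mm straight up to clear the rack. Origin at the centre of its open underside; y along its length, z up. Clear worktop for it: left, round (0.41, 0.31) m.
- cover_handle (a point): Centre of the wooden bar handle on top of the cover, 84 mm above the cover's origin. The bar is 16 x 16 mm, 120 mm long along the cover's y, 20 mm clear above the cover's top, on steel posts at y = +-45 mm.
- tin_a: Loose food tin standing on the worktop in front of the rack, 86 mm diameter (radius 43.2), 40 mm high, 0.15 to 0.35 kg, too wide for most grippers to pick up. Origin at the centre of its underside, z up.
- tin_b: The other loose tin, the same.
- tin_home: A like tin that already stands home in one bay of the rack; leave it there.
- pepper_mill: Brown wooden pepper mill, 58 mm diameter, 170 mm high, a bystander under the front right corner of the wall cabinet, whose underside is 0.46 m above the worktop and which spans x over 0.57, y over 0.03 m: keep the arm clear of it. Origin at the centre of its foot.
- salt_shaker: Glass salt shaker, 44 mm diameter, 90 mm high, a bystander. Origin at the centre of its foot.
- kitchen_timer: Red and white dome-shaped kitchen timer, 63 mm diameter, 58 mm high, a bystander. Origin at the centre of its foot.
Not all that is in view belongs to the job. What is shaped like the tin_b but blue or green is not meant.

How it is judged:
By the outcome, as a careful person would: the job done as asked, in the order asked, and still so for the second after the job is handed in, with the robot touching nothing.
It also fails if it takes over 72 s, if anything falls off the work surface, if the arm or the gripper's body presses on something with over 40 N, if the wrist force passes 120 N, or if a joint passes its speed limit or range.

### The arm

A 7-joint arm with a two-finger parallel gripper is mounted at the origin on the work surface; the furniture and walls round the work are solid. World frame = base frame: x ahead of the robot, y to its left, z up, the work surface at z = 0. Lengths are in m, angles in rad, forces in N, time in s.
With the tool pointing down it reaches from about 0.4 to 0.925 m from the base axis. Payload 5.6 kg.
Tool frame: the origin (TCP) lies on the centre line of the jaws, within the pads' length; the fingertips stand 17 mm ahead of it and the grasp point (between the pads) lies 2 mm behind it; z points along the fingers, y is the line along which they close (so a half turn about z gives the same grasp; the last joint's range is limited). The gripper opens to 85 mm and grips with 20 to 120 N. Pads are 22 mm wide; open, the fingers measure 114 mm over their backs; the gripper's body (76 mm by 85 mm) begins 54 mm behind the grasp point. The pads swing forward as they close: fully open they stand 13 mm farther back than shut.
Start: joints at [1.198, 0.468, -0.012, 1.603, 0.006, 1.071, -0.056], TCP at [0.21, -0.615, 0.248] pointing down, gripper open.
Joint ranges: [-2.53, 2.53], [-0.31, 2.02], [-1.57, 1.55], [0.28, 2.44], [-1.29, 4.43], [0.15, 1.84], [-2.92, 2.92]. Speed limits (rad/s): [2.57, 2.57, 3.14, 3.14, 3.14, 3.14, 3.14].

### API

Orientations are given as a unit quaternion [w, x, y, z].
In Python, from plant import arm gives the robot as it stands.
- The arm moves only by the shell command python3 -m pendant 'ROWS' [FORCE]. ROWS is JSON, a list that holds one entry, the list of rows, each a list of 5 numbers: the shift along the tool's x, y, z in units of 0.5 m (1.0 is 0.5 m), then the turn about the tool's z in units of 180 degrees (1.0 is 180 degrees), then the closure, from -1 (fully open) to 1 (shut). In form: [[[dx, dy, dz, turn, jaw], ...]]. A call has 1 to 12 rows; each row is the pose to reach, as a shift and turn from the pose commanded when the call began, along the tool's axes at that moment, turning the shorter way round; what a row does not reach only later rows make up. A row lasts 1/10 s, in which the tool goes at most 50 mm and 8.59 degrees, less where a joint would pass 70% of its speed; a pose out of reach is approached as far as the arm can. A call with a number of a shift or a turn outside -1 to 1 is refused whole. A call with a gripper value outside its range is refused whole. The fingers move at their own pace and stop on an object; FORCE is the grip in N (left out, the last holds). Time passes only in rows, so rows that repeat a pose let the fingers close. It gives the time, the measured TCP pose, the force, the opening and the grip force at its end, in the units of the state.
- arm.get_obs(): the state, without advancing time (a new reading comes with each control period).
- arm.read_camera(name): name is "side" or "top" or "wrist"; returns a dict with "color" (400x640x3 uint8, blue, green, red), "vfov" (degrees; the focal length in pixels is half the picture's height over the tangent of half this angle, whatever the lens; pixels are square), "cx", "cy" (the principal point, pixels), "dist_coeffs" ([k1, k2, p1, p2, k3] as OpenCV has them; the pictures are not rectified), "cam_to_world" (4x4, takes a point from camera to world coordinates). Camera axes: x right, y down, z forward; pixel columns grow to the right and rows downward; lengths in m; the calibration is good to about 2 mm. A picture is of the moment at which its call begins. There is no depth.
- arm.finish_job(): hands the job in; it is judged then, once.
The state is a dict: "t": time; "qpos": joint angles; "qvel": joint speeds; "effort": joint torques, N m; "position": TCP position; "tcp_rot": TCP orientation; "wrist_force": force on the tool from outside, world axes, zero at the start; "wrist_torque": the same for the moment, N m; "opening": finger opening in m; "gripper_force": force on a finger pad.
Only numpy, scipy, OpenCV 4.12 (cv2) and the standard library are available. Lean on these libraries where they do the work, as an engineer would, in place of code of your own. Each camera call takes 0.05 s, during which the arm holds its last target. There are 200 camera calls.

## Working session

There is one attempt and no reset: what is moved stays moved. The work goes in short steps, Python scripts to look and compute and a shell command to move; the robot and the scene stay as the last step left them, time stands still between calls to the robot, and variables do not carry over. Pictures are saved under pics/ and viewed, at most 10 in all, crops included, and the job is handed in when it is done.

```bash
mkdir -p pics
cat > h.py <<'E'
import numpy as np, cv2
from plant import arm
from scipy.spatial.transform import Rotation as R
def cam(n):
    c=arm.read_camera(n); f=200/np.tan(np.radians(c["vfov"])/2)
    c["K"]=np.array([[f,0,c["cx"]],[0,f,c["cy"]],[0,0,1]]); c["D"]=np.array(c["dist_coeffs"],float); c["T"]=np.array(c["cam_to_world"]); return c
def ray(c,px,z):
    u=cv2.undistortPoints(np.array(px,float).reshape(-1,1,2),c["K"],c["D"]).reshape(-1,2)
    d=np.c_[u,np.ones(len(u))]@c["T"][:3,:3].T; o=c["T"][:3,3]
    return o+d*((z-o[2])/d[:,2])[:,None]
def proj(c,P):
    Ti=np.linalg.inv(c["T"]); return cv2.projectPoints(np.array(P,float).reshape(-1,1,3),cv2.Rodrigues(Ti[:3,:3])[0],Ti[:3,3],c["K"],c["D"])[0].reshape(-1,2)
E
python3 - <<'E'
from h import *
for n in("top","side"):
    c=cam(n); cv2.imwrite(f"pics/{n}0.png",c["color"]); np.save(n+"0.npy",c,allow_pickle=True)
    print(n,c["K"][0,0],c["cx"],c["cy"],c["D"],c["T"].round(3).tolist())
o=arm.get_obs(); print({k:np.round(o[k],3).tolist() for k in o})
E
```

```text
top 391.9369310865797 324.1849416150611 191.33025454953406 [-0.08062661  0.          0.          0.          0.        ] [[0.015, -0.984, 0.18, 0.258], [-1.0, -0.015, 0.001, -0.133], [0.002, -0.18, -0.984, 1.21], [0.0, 0.0, 0.0, 1.0]]
side 465.495789253463 314.65223509360123 201.5502999381531 [-0.07501442  0.          0.          0.          0.        ] [[-0.983, -0.12, 0.138, 0.282], [-0.183, 0.614, -0.768, 0.971], [0.008, -0.78, -0.626, 0.97], [0.0, 0.0, 0.0, 1.0]]
{'t': 0.1, 'qpos': [1.198, 0.468, -0.012, 1.604, 0.006, 1.071, -0.056], 'qvel': [-0.0, -0.002, -0.001, -0.001, -0.0, -0.0, -0.0], 'effort': [0.001, -53.351, 0.022, -25.196, 0.012, 0.004, -0.0], 'position': [0.21, -0.615, 0.247], 'tcp_rot': [-0.001, 0.986, 0.164, -0.0], 'wrist_force': [-0.167, 0.255, 0.208], 'wrist_torque': [-0.038, -0.018, -0.008], 'gripper_force': 0.0, 'opening': 0.085}
```

View pics/top0.png

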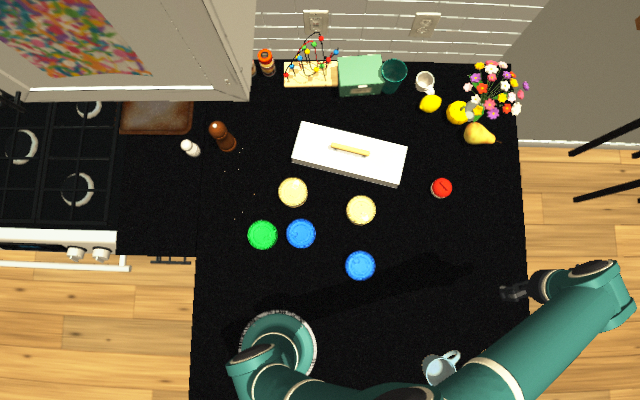

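View pics/side0.png

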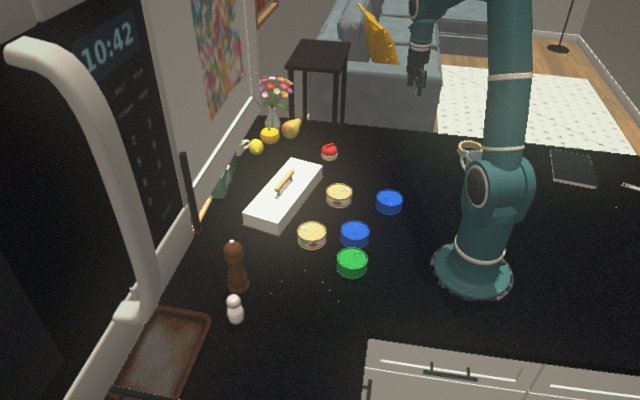

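Top view: white cover at about (350,153), with its handle at (350,149). The loose cream tins are at (293,192) and (361,210). Blue ones are at (301,234) and (360,266), and a green one at (262,235). The mill is at (222,136), the salt at (190,148) and the timer at (441,188). Only the two cream tins fit, since blue and green are ruled out. I'll measure everything and confirm in a crop.

```bash
cat > m.py <<'E'
from h import *
def blobs(c,lo,hi,amin,roi):
    h=cv2.cvtColor(c["color"],cv2.COLOR_BGR2HSV); m=cv2.inRange(h,lo,hi)
    k=np.zeros_like(m); x0,y0,x1,y1=roi; k[y0:y1,x0:x1]=255
    m=cv2.morphologyEx(m&k,cv2.MORPH_CLOSE,np.ones((3,3)))
    return [q for q in cv2.findContours(m,cv2.RETR_EXTERNAL,cv2.CHAIN_APPROX_NONE)[0] if cv2.contourArea(q)>amin]
E
python3 - <<'E'
from m import *
c=np.load("top0.npy",allow_pickle=True).item()
s=np.load("side0.npy",allow_pickle=True).item()
def circ(c,q,z):
    P=ray(c,q.reshape(-1,2),z)[:,:2].astype(np.float32); (x,y),r=cv2.minEnclosingCircle(P); return np.round([x,y,r],4)
for n,cc,roi in(("top",c,(180,120,470,300)),("side",s,(230,120,420,290))):
  for col,lo,hi in(("cream",(10,30,120),(32,200,255)),("blue",(95,100,80),(125,255,255)),("green",(45,100,80),(85,255,255)),("red",(0,170,120),(6,255,255))):
    for q in blobs(cc,lo,hi,60,roi):
        print(n,col,cv2.boundingRect(q),cv2.contourArea(q),circ(cc,q,0.04), circ(cc,q,.092))
  for q in blobs(cc,(0,0,150),(179,40,255),1500,roi):
    b=cv2.boxPoints(cv2.minAreaRect(q)); P=ray(cc,q.reshape(-1,2),.056)[:,:2].astype(np.float32)
    print(n,"white",b.round(1).tolist(),cv2.minAreaRect(P))
print("place",proj(c,[[.41,.31,0],[.41,.31,.056]]))
for n,p in(("mill",(228,146)),("salt",(194,154)),("timer",(441,192)),("corner",(248,101))): print(n,ray(c,[p],0 if n!="corner" else .46).round(3))
def crop(c,x,y,w,h,k): return cv2.resize(c["color"][y:y+h,x:x+w],None,fx=k,fy=k,interpolation=cv2.INTER_CUBIC)
cv2.imwrite("pics/crop0.png",np.vstack([crop(c,230,110,200,100,4)[:,:],cv2.copyMakeBorder(crop(s,230,150,200,100,2),0,0,0,400,0)]))
E
```

```text
top cream (180, 257, 16, 43) 536.0 [0.2066 0.2706 0.0651] [0.2089 0.2526 0.0622]
top cream (346, 195, 30, 30) 646.5 [ 0.4177 -0.2429  0.0457] [ 0.4106 -0.238   0.0436]
top cream (278, 178, 30, 30) 652.0 [ 0.4693 -0.0369  0.0469] [ 0.4599 -0.0412  0.0448]
top cream (292, 158, 108, 30) 330.5 [ 0.5385 -0.1959  0.1688] [ 0.5261 -0.1931  0.1613]
top cream (328, 142, 42, 16) 247.5 [ 0.6037 -0.2055  0.0648] [ 0.5884 -0.2023  0.0619]
top cream (181, 139, 19, 17) 196.0 [0.6041 0.2915 0.0347] [0.5887 0.2726 0.0332]
top cream (464, 120, 6, 23) 60.5 [ 0.6737 -0.5882  0.0368] [ 0.6553 -0.568   0.0352]
top blue (345, 250, 31, 31) 700.0 [ 0.2529 -0.2402  0.0454] [ 0.2531 -0.2354  0.0434]
top blue (286, 218, 30, 31) 672.5 [ 0.3448 -0.064   0.0458] [ 0.3409 -0.0671  0.0437]
top green (247, 220, 31, 30) 679.5 [0.339  0.0508 0.0462] [0.3354 0.0426 0.0441]
top red (432, 178, 20, 20) 280.5 [ 0.4906 -0.4932  0.0317] [ 0.4803 -0.4772  0.0303]
top white [[290.6000061035156, 157.8000030517578], [299.8999938964844, 119.69999694824219], [408.1000061035156, 146.1999969482422], [398.70001220703125, 184.300003051
[... 723 characters left out ...]
ide blue (376, 189, 27, 26) 551.0 [ 0.2548 -0.219   0.0673] [ 0.2563 -0.1526  0.0635]
side green (337, 247, 31, 32) 780.0 [0.3379 0.0708 0.0602] [0.3348 0.1211 0.0568]
side red (322, 143, 15, 10) 81.5 [ 0.4931 -0.5001  0.0333] [ 0.4813 -0.4179  0.0314]
side white [[241.39999389648438, 211.60000610351562], [299.1000061035156, 145.8000030517578], [325.5, 168.89999389648438], [267.79998779296875, 234.6999969482422]] ((0.5943205952644348, -0.20575527846813202), (0.3424527943134308, 0.12733185291290283), 76.517822265625)
place [[183.15462767 211.08699488]
 [176.65509468 208.64146026]]
mill [[0.624 0.18  0.   ]]
salt [[0.596 0.289 0.   ]]
timer [[ 0.483 -0.502  0.   ]]
corner [[0.581 0.026 0.46 ]]
```

View pics/crop0.png

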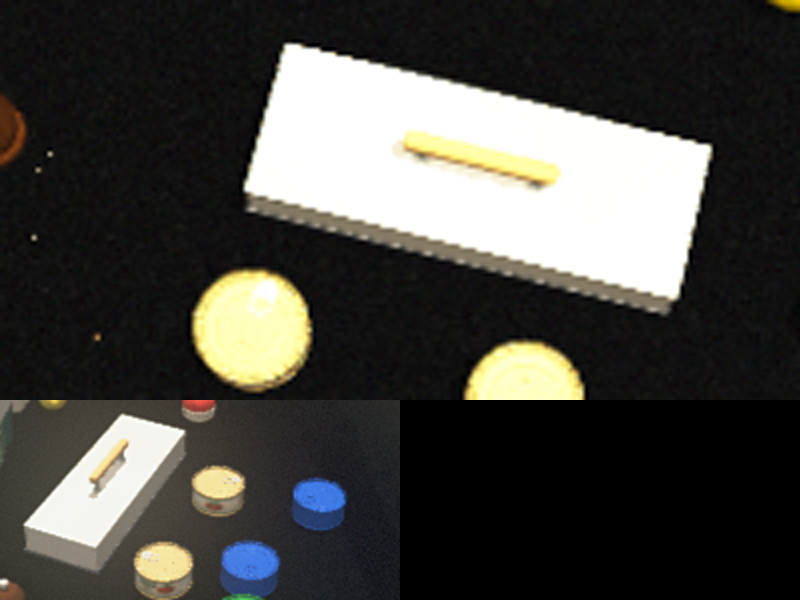

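The crop confirms two cream-labelled tins as tin_a and tin_b: one at (0.469,-0.037), the other at (0.418,-0.243). The cover centre is about (0.592,-0.204), with yaw about -13.5°. Next I compute the approach.

```bash
cat > go.py <<'E'
import sys
from h import *
def go(x,y,z,yaw=None):  # yaw deg of tool x axis in world
    o=arm.get_obs(); r=R.from_quat(np.roll(o["tcp_rot"],-1)); M=r.as_matrix()
    cy=np.degrees(np.arctan2(M[1,0],M[0,0])); t=0 if yaw is None else -((yaw-cy+180)%360-180)/180
    print("t",round(o["t"],1),"pos",np.round(o["position"],4),"toolx yaw",cy.round(1),"row",(M.T@(np.array([x,y,z])-o["position"])/.5).round(3),"turn",round(t,3),"op",round(float(o["opening"]),4),"F",np.round(o["wrist_force"],1), "q",np.round(o["qpos"],2))
a=[float(v) for v in sys.argv[1:]]
go(*a)
E
python3 go.py .591 -.204 .20 76.5
```

```text
t 0.1 pos [ 0.2103 -0.6146  0.2474] toolx yaw 18.9 row [ 0.986 -0.53   0.096] turn -0.32 op 0.0848 F [-0.2  0.3  0.2] q [ 1.2   0.47 -0.01  1.6   0.01  1.07 -0.06]
```

```bash
python3 -m pendant '[[[0.1,-0.05,0,-0.04,-1],[0.2,-0.1,0,-0.08,-1],[0.3,-0.16,0,-0.12,-1],[0.4,-0.21,0,-0.16,-1],[0.5,-0.27,0.02,-0.2,-1],[0.6,-0.32,0.04,-0.24,-1],[0.7,-0.37,0.06,-0.28,-1],[0.8,-0.43,0.08,-0.32,-1],[0.9,-0.48,0.096,-0.32,-1],[0.986,-0.53,0.096,-0.32,-1],[0.986,-0.53,0.096,-0.32,-1],[0.986,-0.53,0.096,-0.32,-1]]]' 40; python3 go.py .591 -.204 .084 76.5
python3 - <<'E'
from h import *
c=cam("wrist"); cv2.imwrite("pics/w1.png",c["color"]); np.save("w1.npy",c,allow_pickle=True)
print(proj(c,[[.591,-.204,.092]]))
E
```

```text
t: 1.3
position: [0.5942, -0.1976, 0.1995]
tcp_rot: [-0.001, 0.783, 0.622, 0.002]
wrist_force: [-0.3, 0.6, 0.3]
opening: 0.0853
gripper_force: 0.0
t 1.3 pos [ 0.5942 -0.1976  0.1995] toolx yaw 77.0 row [-0.015 -0.003  0.231] turn 0.003 op 0.0853 F [-0.3  0.6  0.3] q [ 0.54  0.51 -0.37  1.69  0.21  0.98 -0.13]
[[318.91655659 212.70355954]]
```

View pics/w1.png

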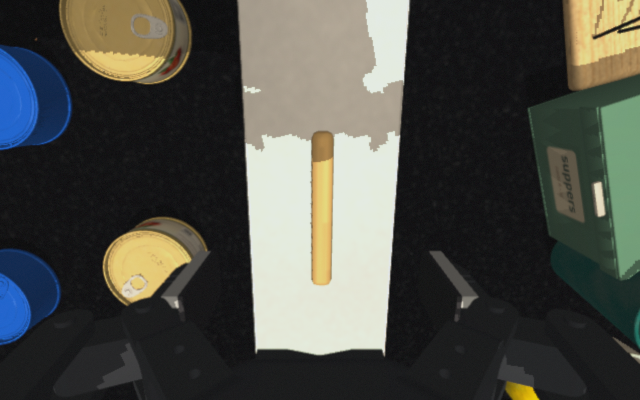

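The wrist view shows the handle at (322,208), within 5 px of the prediction and aligned with the jaws. I'm descending and gripping.

```bash
python3 -m pendant '[[[0,0.002,0.04,0,-1],[0,0.002,0.08,0,-1],[0,0.002,0.12,0,-1],[0,0.002,0.16,0,-1],[0,0.002,0.19,0,-1],[0,0.002,0.21,0,-1],[0,0.002,0.225,0,-1],[0,0.002,0.23,0,-1],[0,0.002,0.23,0,-1]]]' ; python3 go.py .591 -.204 .084 76.5; python3 -m pendant '[[[0,0,0,0,0],[0,0,0,0,0.5],[0,0,0,0,1],[0,0,0,0,1],[0,0,0,0,1],[0,0,0,0,1],[0,0,0,0,1],[0,0,0,0,1]]]' 60;  python3 go.py .591 -.204 .084 76.5
```

```text
t: 2.25
position: [0.5922, -0.205, 0.0854]
tcp_rot: [0.0, 0.785, 0.619, 0.0]
wrist_force: [-1.1, -1.6, -0.1]
opening: 0.0854
gripper_force: 0.0
t 2.2 pos [ 0.5922 -0.205   0.0854] toolx yaw 76.5 row [ 0.001 -0.003  0.003] turn -0.0 op 0.0854 F [-1.1 -1.6 -0.1] q [ 0.51  0.66 -0.32  1.75  0.27  0.78 -0.18]
t: 3.05
position: [0.5926, -0.205, 0.0858]
tcp_rot: [0.0, 0.785, 0.619, 0.0]
wrist_force: [0.9, -0.4, 4.7]
opening: 0.0148
gripper_force: 59.7
t 3.0 pos [ 0.5926 -0.205   0.0858] toolx yaw 76.5 row [ 0.001 -0.003  0.004] turn -0.0 op 0.0148 F [ 0.9 -0.4  4.7] q [ 0.51  0.65 -0.32  1.75  0.27  0.78 -0.18]
```

```bash
python3 -m pendant '[[[0,0,-0.01,0,1],[0,0,-0.025,0,1],[0,0,-0.045,0,1],[0,0,-0.07,0,1],[0,0,-0.095,0,1],[0,0,-0.12,0,1],[0,0,-0.145,0,1],[0,0,-0.17,0,1],[0,0,-0.195,0,1],[0,0,-0.215,0,1],[0,0,-0.225,0,1],[0,0,-0.225,0,1]]]' 80; python3 go.py .44 -.17 .197 90
```

```text
t: 4.25
position: [0.5924, -0.205, 0.1987]
tcp_rot: [0.001, 0.785, 0.619, 0.0]
wrist_force: [0.5, 0.8, -4.1]
opening: 0.0142
gripper_force: 78.3
t 4.2 pos [ 0.5924 -0.205   0.1987] toolx yaw 76.5 row [-0.003 -0.313  0.003] turn -0.075 op 0.0142 F [ 0.5  0.8 -4.1] q [ 0.55  0.51 -0.36  1.69  0.21  0.98 -0.13]
```

Run:
```python
from h import *
c=cam("top");s=cam("side"); cv2.imwrite("pics/lift.png",np.hstack([c["color"][80:280,180:480],s["color"][100:300,200:450]]))
```

```text
(no output)
```

View pics/lift.png

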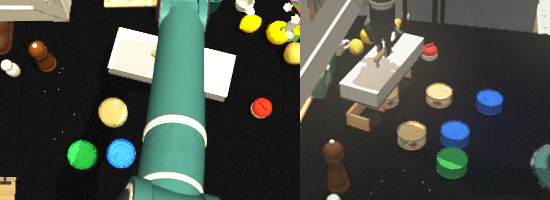

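The cover is held level and clear of the rack. I'm moving it back first to avoid the mill, then left.

```bash
python3 -m pendant '[[[0,-0.02,0,0,1],[0,-0.06,0,-0.01,1],[0,-0.11,0,-0.02,1],[0,-0.16,0,-0.035,1],[0,-0.21,0,-0.05,1],[0,-0.255,0,-0.065,1],[0,-0.29,0,-0.075,1],[0,-0.31,0,-0.075,1],[0,-0.313,0,-0.075,1],[0,-0.313,0,-0.075,1]]]'; python3 go.py .44 .1 .197 90; python3 go.py .41 .305 .197 90
```

```text
t: 5.35
position: [0.4403, -0.1685, 0.1979]
tcp_rot: [0.0, 0.707, 0.707, 0.0]
wrist_force: [0.2, -0.7, -3.1]
opening: 0.0146
gripper_force: 78.4
t 5.3 pos [ 0.4403 -0.1685  0.1979] toolx yaw 90.0 row [ 0.537 -0.001  0.002] turn -0.0 op 0.0146 F [ 0.2 -0.7 -3.1] q [ 0.7   0.28 -0.46  2.05  0.16  0.85  0.14]
t 5.3 pos [ 0.4403 -0.1685  0.1979] toolx yaw 90.0 row [ 0.947 -0.061  0.002] turn -0.0 op 0.0146 F [ 0.2 -0.7 -3.1] q [ 0.7   0.28 -0.46  2.05  0.16  0.85  0.14]
```

```bash
python3 -m pendant '[[[0.03,0,0,0,1],[0.08,0,0,0,1],[0.15,0,0,0,1],[0.22,0,0,0,1],[0.29,0,0,0,1],[0.36,0,0,0,1],[0.43,0,0,0,1],[0.49,0,0,0,1],[0.53,0,0,0,1],[0.55,0,0,0,1],[0.55,0,0,0,1]]]'; python3 go.py .41 .305 .197 90
```

```text
t: 6.45
position: [0.4404, 0.1081, 0.1978]
tcp_rot: [-0.0, 0.706, 0.708, 0.0]
wrist_force: [-0.4, -0.2, -3.6]
opening: 0.0142
gripper_force: 78.4
t 6.5 pos [0.4404 0.1081 0.1978] toolx yaw 90.1 row [ 0.394 -0.06   0.002] turn 0.001 op 0.0142 F [-0.4 -0.2 -3.6] q [ 0.23  0.27 -0.62  2.08  0.21  0.85 -0.51]
```

```bash
python3 -m pendant '[[[0.03,-0.005,0,0,1],[0.08,-0.01,0,0,1],[0.15,-0.02,0,0,1],[0.22,-0.03,0,0,1],[0.28,-0.045,0,0,1],[0.34,-0.055,0,0,1],[0.38,-0.06,0,0,1],[0.394,-0.06,0,0,1],[0.394,-0.06,0,0,1],[0.394,-0.06,0,0,1]]]'; python3 go.py .41 .305 .086 90;  python3 -m pendant '[[[0,0,0.02,0,1],[0,0,0.05,0,1],[0,0,0.08,0,1],[0,0,0.11,0,1],[0,0,0.14,0,1],[0,0,0.165,0,1],[0,0,0.185,0,1],[0,0,0.2,0,1],[0,0,0.21,0,1],[0,0,0.21,0,1],[0,0,0.21,0,1]]]'; python3 go.py .41 .305 .086 90
```

```text
t: 7.45
position: [0.4107, 0.3017, 0.1974]
tcp_rot: [0.0, 0.708, 0.706, -0.001]
wrist_force: [-0.3, -0.8, -4.2]
opening: 0.0141
gripper_force: 78.4
t 7.5 pos [0.4107 0.3017 0.1974] toolx yaw 89.9 row [ 0.007 -0.001  0.223] turn -0.001 op 0.0141 F [-0.3 -0.8 -4.2] q [-0.15  0.38 -0.66  1.96  0.3   0.9  -0.97]
t: 8.55
position: [0.4102, 0.304, 0.093]
tcp_rot: [0.0, 0.707, 0.707, 0.0]
wrist_force: [0.1, 0.8, -2.8]
opening: 0.0143
gripper_force: 78.3
t 8.6 pos [0.4102 0.304  0.093 ] toolx yaw 90.0 row [ 0.002 -0.     0.014] turn -0.0 op 0.0143 F [ 0.1  0.8 -2.8] q [-0.25  0.54 -0.56  2.02  0.44  0.7  -1.09]
```

Run:
```python
from h import *
c=cam("top");s=cam("side"); cv2.imwrite("pics/set.png",np.hstack([c["color"][80:380,60:440],s["color"][80:380,180:600]]))
```

```text
(no output)
```

View pics/set.png

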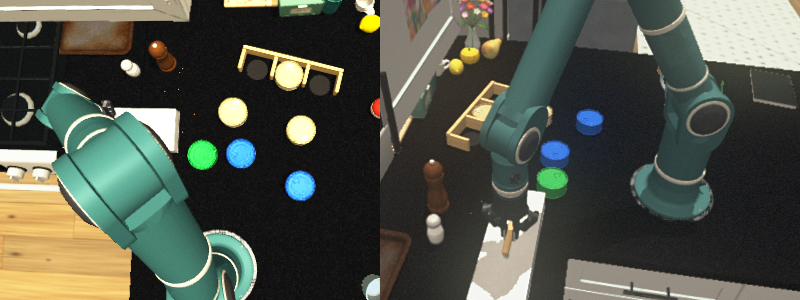

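The rack shows its home tin in the middle and empty pads in both side bays. The cover is hanging just above clear worktop, so I'm setting it down and releasing.

```bash
python3 -m pendant '[[[0,0,0.005,0,1],[0,0,0.01,0,1],[0,0,0.013,0,1],[0,0,0.014,0,1],[0,0,0.014,0,1],[0,0,0.014,0,1]]]'; python3 go.py .41 .305 .0855 90
```

```text
t: 9.25
position: [0.41, 0.3036, 0.0859]
tcp_rot: [0.0, 0.707, 0.707, -0.0]
wrist_force: [-1.4, -1.9, 0.2]
opening: 0.0144
gripper_force: 78.9
t 9.2 pos [0.41   0.3036 0.0859] toolx yaw 90.0 row [0.003 0.    0.001] turn -0.0 op 0.0144 F [-1.4 -1.9  0.2] q [-0.25  0.55 -0.56  2.03  0.45  0.68 -1.1 ]
```

```bash
python3 -m pendant '[[[0,0,0,0,0.6],[0,0,0,0,0.4],[0,0,0,0,0.2],[0,0,0,0,0],[0,0,0,0,0],[0,0,0,0,0],[0,0,-0.02,0,0],[0,0,-0.06,0,0],[0,0,-0.12,0,0],[0,0,-0.2,0,0],[0,0,-0.26,0,0],[0,0,-0.26,0,0]]]'
cat > rack.py <<'E'
from m import *
c=cam("top"); np.save("top1.npy",c,allow_pickle=True)
h=c["color"]
# tins
for q in blobs(c,(10,30,120),(32,200,255),400,(260,160,400,240)):
    P=ray(c,q.reshape(-1,2),.04)[:,:2].astype(np.float32); (x,y),r=cv2.minEnclosingCircle(P); print("cream",cv2.boundingRect(q),round(x,4),round(y,4),round(r,4))
q=max(blobs(c,(8,40,90),(32,255,255),150,(280,110,420,180)),key=cv2.contourArea)
print("rack box px",cv2.boundingRect(q))
P=ray(c,q.reshape(-1,2),.05)[:,:2].astype(np.float32); print("outer",cv2.minAreaRect(P))
cv2.imwrite("pics/rack.png",cv2.resize(h[110:240,280:420],None,fx=4.5,fy=4.5,interpolation=cv2.INTER_CUBIC))
E
python3 rack.py; python3 go.py .40 .0 .25 90
```

```text
t: 10.45
position: [0.4118, 0.3057, 0.2206]
tcp_rot: [0.001, 0.707, 0.707, 0.004]
wrist_force: [0.4, 0.3, -0.4]
opening: 0.0431
gripper_force: 0.0
cream (346, 195, 30, 30) 0.4177 -0.243 0.0457
cream (278, 178, 30, 30) 0.4693 -0.0369 0.0469
rack box px (297, 125, 107, 50)
outer ((0.5929772257804871, -0.2063876837491989), (0.3210565149784088, 0.11205501854419708), 76.23987579345703)
t 10.5 pos [0.411  0.3045 0.2183] toolx yaw 90.0 row [-0.609 -0.021 -0.065] turn -0.0 op 0.0429 F [ 0.4 -0.6 -0.6] q [-0.14  0.36 -0.68  1.94  0.28  0.94 -0.95]
```

View pics/rack.png

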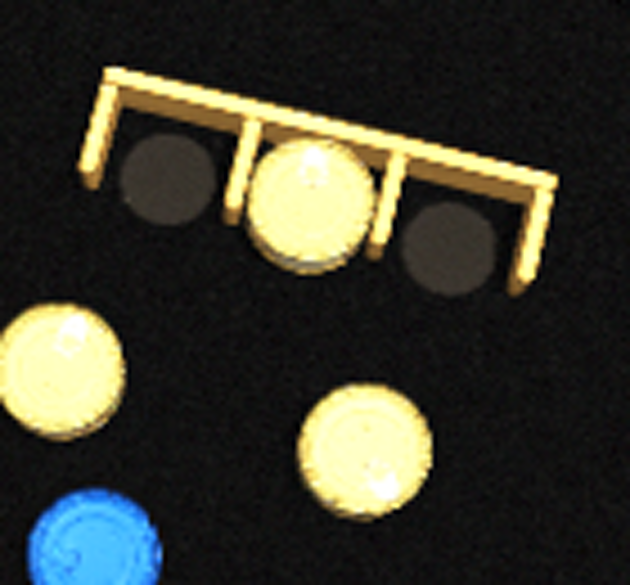

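The cover is released. The crop shows the left pad at about (317,150) px and the right pad at (380,165). The cream tins are at (293,192) and (361,210). Now for precise geometry in the rack frame.

```bash
cat > geo.py <<'E'
from m import *
c=cam("top"); g=cv2.GaussianBlur(c["color"],(3,3),0); 
hs=cv2.cvtColor(g,cv2.COLOR_BGR2HSV)
pads=[]
for (u,v) in((317,150),(380,165)):
    m=cv2.inRange(g,(33,33,33),(85,85,85)); k=np.zeros_like(m); cv2.circle(k,(u,v),14,255,-1)
    m=cv2.morphologyEx(m&k,cv2.MORPH_OPEN,np.ones((3,3)))
    q=max(cv2.findContours(m,cv2.RETR_EXTERNAL,cv2.CHAIN_APPROX_NONE)[0],key=cv2.contourArea)
    e=cv2.fitEllipse(q); P=ray(c,q.reshape(-1,2),0)[:,:2].astype(np.float32); (x,y),r=cv2.minEnclosingCircle(P)
    pads.append(ray(c,[e[0]],0)[0,:2]); print("pad",np.round(e[0],1),np.round(e[1],1),pads[-1].round(4),"mec",round(x,4),round(y,4),round(r,4))
pads=np.array(pads); d=pads[0]-pads[1]; L=np.linalg.norm(d); yr=d/L; xr=np.array([yr[1],-yr[0]]); O=pads.mean(0)
print("L",L.round(4),"yaw",np.degrees(np.arctan2(xr[1],xr[0])).round(2),"O",O.round(4))
def tin(lo,hi,roi,nm):
  for q in blobs(c,lo,hi,400,roi):
    P=ray(c,q.reshape(-1,2),.04)[:,:2]; p=np.array([P[:,0].max()-.0432-.001,(P[:,1].max()+P[:,1].min())/2])
    print(nm,p.round(4),"yspan",np.ptp(P[:,1]).round(4),"rack frame",np.round([(p-O)@xr,(p-O)@yr],4))
tin((10,30,120),(32,200,255),(260,175,400,240),"cream")
tin((95,100,80),(125,255,255),(270,190,400,290),"blue")
E
python3 geo.py
```

```text
pad [316.6 149.3] [19.2 19.8] [ 0.6161 -0.1058] mec 0.617 -0.105 0.0341
pad [379.3 164.7] [19.  19.8] [ 0.5685 -0.3064] mec 0.568 -0.306 0.0333
L 0.2062 yaw -13.33 O [ 0.5923 -0.2061]
cream [ 0.4185 -0.2424] yspan 0.0876 rack frame [-0.1607 -0.0754]
cream [ 0.4683 -0.0359] yspan 0.0888 rack frame [-0.1599  0.137 ]
blue [ 0.2531 -0.2408] yspan 0.0885 rack frame [-0.322 -0.112]
blue [ 0.3459 -0.0633] yspan 0.087 rack frame [-0.2727  0.0821]
```

```bash
cat > gr.py <<'E'
import sys
from go import go, np
E
cat > go2.py <<'E'
import sys; import numpy as np
from h import arm, R
O=np.array([.5923,-.2061]); a=np.radians(-13.33); xr=np.array([np.cos(a),np.sin(a)]); yr=np.array([-xr[1],xr[0]])
o=arm.get_obs(); p=np.array(o["position"]); M=R.from_quat(np.roll(o["tcp_rot"],-1)).as_matrix()
d=p[:2]-O; cy=np.degrees(np.arctan2(M[1,0],M[0,0]))
print("t",round(o["t"],1),"rackpos",np.round([d@xr,d@yr,p[2]],4),"yaw",cy.round(1),"op",round(float(o["opening"]),4),"F",np.round(o["wrist_force"],1),"q",np.round(o["qpos"],2))
for s in sys.argv[1:]:
    x,y,z=map(float,s.split(",")); w=np.r_[O+x*xr+y*yr,z]; print(s,"row",(M.T@(w-p)/.5).round(3),"turn",(-((-13.33-cy+180)%360-180)/180).round(3))
E
rm gr.py; python3 go2.py -.213,.140,.2
```

```text
t 10.6 rackpos [-0.2947  0.454   0.2167] yaw 90.0 op 0.0428 F [-0.   0.  -0.2] q [-0.14  0.36 -0.68  1.94  0.28  0.94 -0.95]
-.213,.140,.2 row [-0.649  0.014  0.033] turn 0.574
```

```bash
python3 -m pendant '[[[-0.04,0,0,0.047,-0.2],[-0.09,0,0,0.095,-0.2],[-0.15,0,0,0.142,-0.2],[-0.21,0,0,0.19,-0.2],[-0.27,0,0,0.237,-0.2],[-0.33,0.01,0.01,0.285,-0.2],[-0.39,0.01,0.02,0.332,-0.2],[-0.45,0.01,0.03,0.38,-0.2],[-0.52,0.014,0.033,0.427,-0.2],[-0.58,0.014,0.033,0.475,-0.2],[-0.63,0.014,0.033,0.522,-0.2],[-0.649,0.014,0.033,0.57,-0.2]]]'; python3 -m pendant '[[[0,0,0,0.004,-0.2],[0,0,0,0.004,-0.2],[0,0,0,0.004,-0.2]]]'; python3 go2.py -.213,.140,.026
```

```text
t: 11.75
position: [0.4156, -0.0234, 0.198]
tcp_rot: [0.0, 0.993, -0.114, -0.002]
wrist_force: [1.1, 0.4, -0.8]
opening: 0.0516
gripper_force: 0.0
t: 12.05
position: [0.4166, -0.0199, 0.1989]
tcp_rot: [-0.0, 0.994, -0.114, -0.0]
wrist_force: [-0.8, 0.3, 0.4]
opening: 0.0514
gripper_force: 0.0
t 12.1 rackpos [-0.2139  0.1407  0.1989] yaw -13.0 op 0.0514 F [-0.8  0.3  0.4] q [ 0.19  0.16 -0.24  2.18  0.05  0.81 -1.88]
-.213,.140,.026 row [0.002 0.001 0.346] turn 0.002
```

```bash
python3 -m pendant '[[[0,0,0.03,0.002,-0.2],[0,0,0.08,0.002,-0.2],[0,0,0.14,0.002,-0.2],[0,0,0.2,0.002,-0.2],[0,0,0.25,0.002,-0.2],[0,0,0.28,0.002,-0.2],[0,0,0.28,0.002,-0.2],[0,0,0.28,0.002,-0.2]]]'; python3 go2.py -.213,.140,.026
python3 - <<'E'
from h import *
c=cam("wrist");s=cam("side"); cv2.imwrite("pics/pre.png",np.hstack([cv2.resize(c["color"],None,fx=.62,fy=.62),cv2.resize(s["color"][180:280,260:400],(347,248))]))
E
```

```text
t: 12.85
position: [0.417, -0.0201, 0.0593]
tcp_rot: [-0.0, 0.993, -0.118, -0.0]
wrist_force: [0.8, -0.5, 1.1]
opening: 0.0514
gripper_force: 0.0
t 12.8 rackpos [-0.2135  0.1406  0.0593] yaw -13.5 op 0.0514 F [ 0.8 -0.5  1.1] q [ 0.13  0.43 -0.19  2.26  0.17  0.46 -2.  ]
-.213,.140,.026 row [0.001 0.001 0.067] turn -0.001
```

View pics/pre.png

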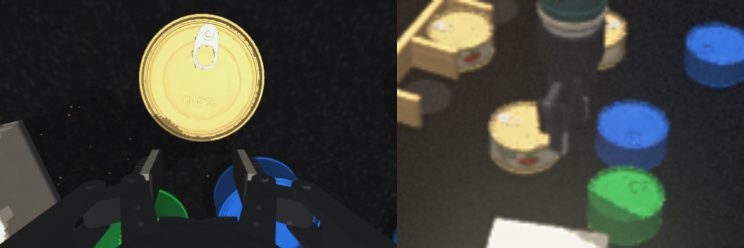

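The tin is centred ahead of the open fingers (tin at 201, finger midline at about 198) with a small gap. I'm lowering, then advancing into the cradle.

```bash
python3 -m pendant '[[[0,0,0.02,0,-0.2],[0,0,0.04,0,-0.2],[0,0,0.055,0,-0.2],[0,0,0.066,0,-0.2],[0,0,0.066,0,-0.2],[0,0,0.066,0,-0.2]]]'; python3 go2.py -.206,.137,.026 -.115,.103,.026
```

```text
t: 13.55
position: [0.4168, -0.0207, 0.026]
tcp_rot: [0.0, 0.993, -0.119, -0.0]
wrist_force: [0.1, -0.2, 0.3]
opening: 0.0515
gripper_force: 0.0
t 13.6 rackpos [-0.2135  0.1399  0.026 ] yaw -13.6 op 0.0515 F [ 0.1 -0.2  0.3] q [ 0.1   0.5  -0.15  2.27  0.2   0.38 -2.03]
-.206,.137,.026 row [0.015 0.006 0.   ] turn -0.002
-.115,.103,.026 row [ 0.197  0.073 -0.   ] turn -0.002
```

```bash
python3 -m pendant '[[[0.01,0,0,0,-0.2],[0.02,0,0,0,-0.2],[0.03,0.002,0,0,-0.2],[0.045,0.009,0,0,-0.2],[0.062,0.017,0,0,-0.2],[0.08,0.026,0,0,-0.2],[0.1,0.036,0,0,-0.2],[0.12,0.046,0,0,-0.2],[0.14,0.056,0,0,-0.2],[0.158,0.066,0,0,-0.2],[0.172,0.074,0,0,-0.2],[0.176,0.074,0,0,-0.2]]]'; python3 -m pendant '[[[0,0,0,0,-0.2],[0,0,0,0,-0.2]]]'; python3 go2.py -.046,.103,.026; python3 geo.py
```

```text
t: 14.75
position: [0.4944, -0.0789, 0.0262]
tcp_rot: [0.0, 0.993, -0.12, 0.0]
wrist_force: [-2.7, -0.8, 0.7]
opening: 0.0511
gripper_force: 1.2
t: 14.95
position: [0.4937, -0.0776, 0.0262]
tcp_rot: [0.0, 0.993, -0.119, 0.0]
wrist_force: [-0.5, 0.4, -0.5]
opening: 0.0511
gripper_force: 0.2
t 14.9 rackpos [-0.1256  0.1023  0.0262] yaw -13.6 op 0.0511 F [-0.5  0.4 -0.5] q [ 0.23  0.58 -0.17  2.08  0.2   0.49 -1.9 ]
-.046,.103,.026 row [ 0.159 -0.002  0.   ] turn -0.002
pad [322.8 148. ] [ 6.2 16.8] [ 0.6207 -0.1256] mec 0.6192 -0.1215 0.0264
pad [379.2 164.8] [18.6 19.3] [ 0.5683 -0.3062] mec 0.5684 -0.3065 0.0324
L 0.1881 yaw -16.2 O [ 0.5945 -0.2159]
cream [ 0.4185 -0.2424] yspan 0.0876 rack frame [-0.1616 -0.0746]
blue [ 0.2531 -0.2408] yspan 0.0885 rack frame [-0.3209 -0.1192]
```

```bash
cat > wt.py <<'E'
from m import *
O=np.array([.5923,-.2061]); a=np.radians(-13.33); xr=np.array([np.cos(a),np.sin(a)]); yr=np.array([-xr[1],xr[0]])
for n in("wrist","side"):
  c=cam(n)
  for q in sorted(blobs(c,(12,50,110),(30,200,255),300 if n=="side" else 4000,(0,0,640,400) if n=="wrist" else (240,150,380,260)),key=cv2.contourArea)[-4:]:
    P=ray(c,q.reshape(-1,2),.04)[:,:2]-O; X,Y=P@xr,P@yr
    print(n,cv2.boundingRect(q),"x",X.min().round(4),X.max().round(4),"y",Y.min().round(4),Y.max().round(4),"mid",((Y.min()+Y.max())/2).round(4))
  if n=="wrist": cv2.imwrite("pics/wt.png",c["color"])
E
python3 wt.py
```

```text
wrist (197, 32, 254, 252) x -0.123 -0.0374 y 0.0586 0.1445 mid 0.1016
side (326, 183, 27, 25) x -0.2128 -0.1162 y -0.1193 0.0086 mid -0.0553
side (246, 160, 54, 75) x -0.1281 0.0648 y -0.1746 0.1931 mid 0.0093
```

Wrist view numbers put the tin at rack (-0.080, 0.102), well lined up. I'm pushing it straight in.

```bash
python3 -m pendant '[[[0.01,-0.001,0,0,-0.2],[0.025,-0.002,0,0,-0.2],[0.04,-0.002,0,0,-0.2],[0.055,-0.002,0,0,-0.2],[0.07,-0.002,0,0,-0.2],[0.085,-0.002,0,0,-0.2],[0.1,-0.002,0,0,-0.2],[0.115,-0.002,0,0,-0.2],[0.13,-0.002,0,0,-0.2],[0.14,-0.002,0,0,-0.2],[0.148,-0.002,0,0,-0.2],[0.154,-0.002,0,0,-0.2]]]'; python3 -m pendant '[[[0.002,0,0,0,-0.2],[0.004,0,0,0,-0.2],[0.006,0,0,0,-0.2],[0.008,0,0,0,-0.2],[0.008,0,0,0,-0.2]]]';python3 go2.py -.046,.103,.026; python3 wt.py
```

```text
t: 16.3
position: [0.569, -0.0948, 0.0262]
tcp_rot: [0.0, 0.993, -0.119, -0.0]
wrist_force: [-1.4, -0.0, 0.1]
opening: 0.0512
gripper_force: 0.9
t: 16.8
position: [0.5725, -0.0956, 0.0262]
tcp_rot: [0.0, 0.993, -0.119, -0.0]
wrist_force: [-1.5, -0.0, 0.5]
opening: 0.0513
gripper_force: 1.1
t 16.8 rackpos [-0.0447  0.1029  0.0262] yaw -13.6 op 0.0513 F [-1.5 -0.   0.5] q [ 0.24  0.67 -0.17  1.89  0.19  0.6  -1.86]
-.046,.103,.026 row [-0.003 -0.     0.   ] turn -0.002
wrist (116, 0, 524, 289) x -0.0445 0.0523 y -0.0148 0.1636 mid 0.0744
side (326, 183, 27, 25) x -0.211 -0.1162 y -0.1193 0.0086 mid -0.0553
side (246, 187, 31, 44) x -0.0521 0.0648 y 0.0021 0.1931 mid 0.0976
```

```bash
python3 -m pendant '[[[0.002,0,0,0,-0.2],[0.003,0,0,0,-0.2],[0.004,0,0,0,-0.2],[0.004,0,0,0,-0.2]]]'; python3 go2.py
```

```text
t: 17.3
position: [0.5727, -0.0957, 0.026]
tcp_rot: [0.0, 0.993, -0.119, -0.002]
wrist_force: [-6.9, 2.2, 4.7]
opening: 0.0514
gripper_force: 3.8
t 17.3 rackpos [-0.0445  0.103   0.026 ] yaw -13.6 op 0.0514 F [-6.9  2.2  4.7] q [ 0.24  0.67 -0.17  1.89  0.19  0.6  -1.86]
```

Force rose to 7 N with no advance, so the tin is home. I'm retreating and moving to the second tin.

```bash
python3 -m pendant '[[[-0.01,0,0,0,-0.2],[-0.03,0,0,0,-0.2],[-0.06,0,0,0,-0.2],[-0.09,0,-0.02,0,-0.2],[-0.11,0,-0.07,0,-0.2],[-0.12,0,-0.13,0,-0.2],[-0.12,0,-0.19,0,-0.2],[-0.12,0,-0.2,0,-0.2],[-0.12,0,-0.2,0,-0.2]]]'; python3 go2.py -.214,-.0754,.126
```

```text
t: 18.2
position: [0.517, -0.0822, 0.1275]
tcp_rot: [0.0, 0.993, -0.119, 0.002]
wrist_force: [-0.1, 0.3, -0.2]
opening: 0.0513
gripper_force: 0.0
t 18.2 rackpos [-0.1018  0.1032  0.1275] yaw -13.7 op 0.0513 F [-0.1  0.3 -0.2] q [ 0.27  0.44 -0.22  2.    0.14  0.72 -1.84]
-.214,-.0754,.126 row [-0.222  0.358  0.002] turn -0.002
```

```bash
python3 -m pendant '[[[-0.02,0.03,0,0,-0.2],[-0.05,0.08,0,0,-0.2],[-0.09,0.14,0,0,-0.2],[-0.13,0.2,0,0,-0.2],[-0.17,0.27,0,-0.001,-0.2],[-0.2,0.32,0,-0.002,-0.2],[-0.22,0.35,0,-0.002,-0.2],[-0.222,0.358,0,-0.002,-0.2],[-0.222,0.358,0,-0.002,-0.2],[-0.222,0.358,0,-0.002,-0.2]]]'; python3 go2.py -.214,-.0754,.026; python3 wt.py; python3 geo.py
```

```text
t: 19.2
position: [0.3666, -0.2291, 0.1259]
tcp_rot: [-0.0, 0.993, -0.115, -0.0]
wrist_force: [-0.2, 0.5, -0.2]
opening: 0.0513
gripper_force: 0.0
t 19.2 rackpos [-0.2144 -0.0744  0.1259] yaw -13.2 op 0.0513 F [-0.2  0.5 -0.2] q [ 0.65  0.31 -0.19  2.2   0.09  0.64 -1.41]
-.214,-.0754,.026 row [0.001 0.002 0.2  ] turn 0.001
wrist (254, 53, 140, 143) x -0.2048 -0.1187 y -0.119 -0.0328 mid -0.0759
side (326, 183, 27, 25) x -0.2146 -0.1162 y -0.1207 0.0086 mid -0.056
side (246, 160, 66, 71) x -0.0613 0.0648 y -0.1746 0.1931 mid 0.0093Traceback (most recent call last):
  File "geo.py", line 8, in <module>
    q=max(cv2.findContours(m,cv2.RETR_EXTERNAL,cv2.CHAIN_APPROX_NONE)[0],key=cv2.contourArea)
ValueError: max() iterable argument is empty
```

```bash
python3 -m pendant '[[[0,0,0.03,0,-0.2],[0,0.001,0.07,0,-0.2],[0,0.002,0.11,0,-0.2],[0,0.002,0.145,0,-0.2],[0,0.002,0.17,0,-0.2],[0,0.002,0.19,0,-0.2],[0,0.002,0.2,0,-0.2],[0,0.002,0.2,0,-0.2],[0,0.002,0.2,0,-0.2]]]'; python3 go2.py -.206,-.076,.026 -.126,-.103,.026
```

```text
t: 20.25
position: [0.3663, -0.2308, 0.0266]
tcp_rot: [0.0, 0.993, -0.116, 0.0]
wrist_force: [0.6, 0.9, 0.1]
opening: 0.051
gripper_force: 0.0
t 20.2 rackpos [-0.2142 -0.0761  0.0266] yaw -13.3 op 0.051 F [0.6 0.9 0.1] q [ 0.6   0.52 -0.13  2.24  0.17  0.39 -1.47]
-.206,-.076,.026 row [ 0.016 -0.     0.001] turn 0.0
-.126,-.103,.026 row [0.176 0.054 0.001] turn 0.0
```

```bash
python3 -m pendant '[[[0.01,0,0,0,-0.2],[0.02,0,0,0,-0.2],[0.03,0.001,0,0,-0.2],[0.045,0.006,0,0,-0.2],[0.062,0.012,0,0,-0.2],[0.08,0.019,0,0,-0.2],[0.1,0.026,0,0,-0.2],[0.12,0.034,0,0,-0.2],[0.14,0.042,0,0,-0.2],[0.158,0.049,0,0,-0.2],[0.172,0.054,0,0,-0.2],[0.176,0.054,0,0,-0.2]]]'; python3 -m pendant '[[[0,0,0,0,-0.2],[0,0,0,0,-0.2]]]'; python3 go2.py -.046,-.103,.026; python3 wt.py
```

```text
t: 21.45
position: [0.4464, -0.2781, 0.0263]
tcp_rot: [0.0, 0.993, -0.116, 0.001]
wrist_force: [-1.5, -0.9, 1.0]
opening: 0.0512
gripper_force: 0.8
t: 21.65
position: [0.4455, -0.2772, 0.0262]
tcp_rot: [0.0, 0.993, -0.116, 0.0]
wrist_force: [0.5, 0.8, 0.2]
opening: 0.0513
gripper_force: 0.0
t 21.6 rackpos [-0.1265 -0.103   0.0262] yaw -13.3 op 0.0513 F [0.5 0.8 0.2] q [ 0.6   0.61 -0.14  2.03  0.16  0.52 -1.45]
-.046,-.103,.026 row [0.161 0.    0.001] turn 0.0
wrist (195, 32, 255, 252) x -0.1238 -0.0382 y -0.1458 -0.06 mid -0.1029
side (246, 160, 82, 71) x -0.1329 0.0648 y -0.1746 0.1931 mid 0.0093
```

The tin is at rack (-0.081, -0.103), lined up. I'm pushing it straight in.

```bash
python3 -m pendant '[[[0.01,0,0,0,-0.2],[0.025,0,0,0,-0.2],[0.04,0,0,0,-0.2],[0.055,0,0,0,-0.2],[0.07,0,0,0,-0.2],[0.085,0,0,0,-0.2],[0.1,0,0,0,-0.2],[0.115,0,0,0,-0.2],[0.13,0,0,0,-0.2],[0.14,0,0,0,-0.2],[0.15,0,0,0,-0.2],[0.156,0,0,0,-0.2]]]'; python3 -m pendant '[[[0.002,0,0,0,-0.2],[0.004,0,0,0,-0.2],[0.006,0,0,0,-0.2],[0.008,0,0,0,-0.2],[0.01,0,0,0,-0.2],[0.01,0,0,0,-0.2]]]';python3 go2.py
```

```text
t: 22.95
position: [0.5218, -0.2952, 0.0263]
tcp_rot: [0.0, 0.993, -0.116, 0.0]
wrist_force: [-1.3, -0.0, -0.6]
opening: 0.0516
gripper_force: 0.7
t: 23.55
position: [0.5247, -0.296, 0.0261]
tcp_rot: [-0.0, 0.993, -0.116, -0.002]
wrist_force: [-4.6, 2.6, 3.4]
opening: 0.0513
gripper_force: 3.1
t 23.6 rackpos [-0.045  -0.1031  0.0261] yaw -13.3 op 0.0513 F [-4.6  2.6  3.4] q [ 0.56  0.69 -0.13  1.83  0.15  0.63 -1.47]
```

```bash
python3 -m pendant '[[[0.002,0,0,0,-0.2],[0.003,0,0,0,-0.2],[0.003,0,0,0,-0.2]]]'; python3 go2.py;  python3 -m pendant '[[[-0.01,0,0,0,-0.2],[-0.03,0,0,0,-0.2],[-0.06,0,0,0,-0.2],[-0.09,0,-0.02,0,-0.2],[-0.12,0,-0.07,0,-0.2],[-0.15,0,-0.14,0,-0.2],[-0.18,0,-0.21,0,-0.2],[-0.2,0.05,-0.29,0,-0.2],[-0.22,0.1,-0.37,0,-0.2],[-0.24,0.2,-0.4,0,-0.2],[-0.24,0.3,-0.4,0,-0.2],[-0.24,0.3,-0.4,0,-0.2]]]'; python3 -m pendant '[[[-0.1,0.1,0,0,-0.2],[-0.1,0.2,0,0,-0.2],[-0.1,0.3,0,0,-0.2],[-0.1,0.4,0,0,-0.2],[-0.1,0.45,0,0,-0.2],[-0.1,0.45,0,0,-0.2],[-0.1,0.45,0,0,-0.2]]]'
python3 - <<'E'
from h import *
c=cam("top"); cv2.imwrite("pics/fin.png",c["color"]); cv2.imwrite("pics/fin2.png",np.vstack([cv2.resize(c["color"][110:250,120:470],(700,280)),cv2.resize(c["color"][115:185,280:420],(560,280),interpolation=cv2.INTER_CUBIC)[:, :].copy() if 0 else cv2.copyMakeBorder(cv2.resize(c["color"][115:185,280:420],(560,280),interpolation=cv2.INTER_CUBIC),0,0,0,140,0)]))
from m import blobs
O=np.array([.5923,-.2061]); a=np.radians(-13.33); xr=np.array([np.cos(a),np.sin(a)]); yr=np.array([-xr[1],xr[0]])
for Y in(-.103,0,.103):print(proj(c,[[*(O+Y*yr),.04]]).round(1))
E
```

```text
t: 23.85
position: [0.5248, -0.296, 0.0259]
tcp_rot: [-0.001, 0.993, -0.116, -0.003]
wrist_force: [-8.6, 1.9, 6.7]
opening: 0.0513
gripper_force: 5.0
t 23.9 rackpos [-0.0449 -0.1031  0.0259] yaw -13.3 op 0.0513 F [-8.6  1.9  6.7] q [ 0.56  0.7  -0.13  1.83  0.15  0.63 -1.47]
t: 25.05
position: [0.3729, -0.4222, 0.2276]
tcp_rot: [0.003, 0.993, -0.121, 0.001]
wrist_force: [-1.0, -0.6, -0.1]
opening: 0.0508
gripper_force: 0.0
t: 25.75
position: [0.2756, -0.6225, 0.2252]
tcp_rot: [-0.001, 0.993, -0.116, -0.0]
wrist_force: [-0.0, 1.0, -0.2]
opening: 0.0512
gripper_force: 0.0
[[381.1 161.5]]
[[348.6 153.5]]
[[316.4 145.7]]
```

View pics/fin2.png

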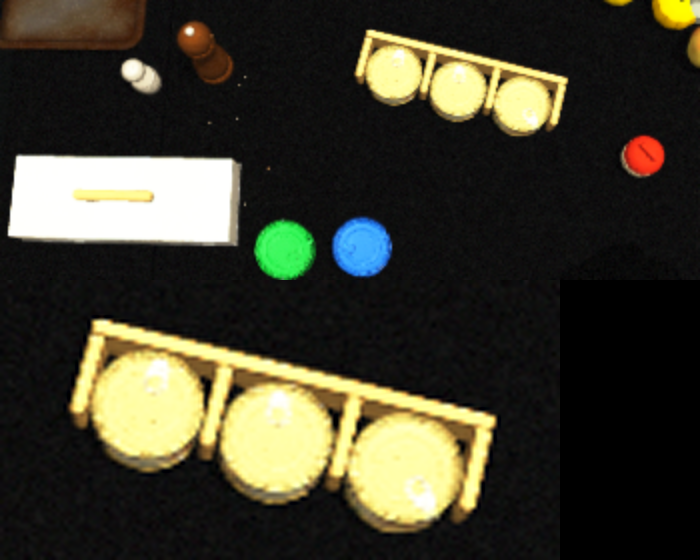

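The final view shows all three tins in line against the back board, the cover upright on clear worktop, and the mill, salt and timer where they were.

```bash
python3 -c "
from plant import arm
print(arm.finish_job())"
```

```text
the job is handed in; nothing more can be done
None
```

The job is handed in at about 26 s of the 72 s: the cover stands upright on clear worktop at (0.41, 0.30) m, both loose tins are fully home in the two empty bays, and the last picture shows the home tin, pepper mill, salt shaker and timer where they were.

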